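Scoop brass bag feet into the bowl

ROBOT

A 6-joint arm with a two-finger parallel gripper is mounted at the origin on the work surface. World frame = base frame: x ahead of the robot, y to its left, z up, the work surface at z = 0. Lengths are in m, angles in rad, forces in N, time in s.
With the tool pointing down it reaches from about 0.275 to 1 m from the base axis. Payload 8.4 kg.
Tool frame: the origin (TCP) lies on the centre line of the jaws, within the pads' length; the fingertips stand 17 mm ahead of it and the grasp point (between the pads) lies 2 mm behind it (bot.tcp_to_tips is the y of the fingertips in the tool frame, in m); y points along the fingers, z is the direction in which the jaws open and shut, and the axes are right-handed (so a half turn about y gives the same grasp; the last joint's range is limited). The gripper opens to 85 mm and grips with 20 to 120 N. Pads are 22 mm wide; open, the fingers measure 114 mm over their backs; the gripper's body (76 mm by 85 mm) begins 54 mm behind the grasp point. The pads swing forward as they close: fully open they stand 13 mm farther back than shut.
Start: joints at [1.235, 0.353, 1.633, -0, 1.155, -0.002], TCP at [0.205, 0.591, 0.248] pointing down, gripper open.
Joint ranges: [-2.63, 2.63], [-0.92, 2.1], [0.06, 2.66], [-1.3, 4.44], [0, 2.69], [-3.02, 3.02]. Speed limits (rad/s): [2.22, 2.22, 2.79, 3.14, 3.14, 3.14].

INTERFACE

Orientations are given as a unit quaternion [x, y, z, w].
In Python, from workcell import bot, hand, kinematics, get_obs, vision, hand_in gives the robot as it stands. The module is installed in compiled form; this text tells all that it offers. Calls block until the motion is done:
- bot.reach(position, orientation): joint-space move of the TCP to a pose.
- bot.servo_line(position, ori=None, velocity=0.15): straight line of the TCP; ori=None keeps the orientation; velocity is the mean speed in m/s.
- bot.goto_joints(angles): joint-space move.
- hand.move_gripper(opening, strength=None): finger opening in m; strength is the grip in N (None keeps the last); returns when the fingers have stopped.
- bot.dwell(seconds).
- kinematics.solve_ik(position, orientation): joint angles nearest the present ones, or None.
- get_obs(): the state.
- vision.read_camera(name): name is "scene" or "top" or "wrist"; returns a dict with "frame" (400x640x3 uint8, red, green, blue), "intrinsics" (3x3 intrinsics, pixels), "dist" ([k1, k2, p1, p2, k3] as OpenCV has them; the pictures are not rectified), "view" (4x4, takes a point from world to camera coordinates). Camera axes: x right, y down, z forward; pixel columns grow to the right and rows downward; lengths in m; the calibration is good to about 2 mm. A picture is of the moment at which its call begins. There is no depth.
A pose or a line that the arm cannot do raises bot.IKError and nothing moves.
- hand_in(): hands the job in, once; it reports no verdict.
The state is a dict: "time_s": time; "joint_pos": joint angles; "joint_vel": joint speeds; "joint_efforts": joint torques, N m; "position": TCP position; "orientation": TCP orientation; "wrist_force": force on the tool from outside, world axes, zero at the start; "ft_torque": the same for the moment, N m; "gripper_width": finger opening in m.
Only numpy, scipy, OpenCV 4.12 (cv2) and the standard library are available. Lean on these libraries where they do the work, as an engineer would, in place of code of your own. Each camera call takes 0.05 s, during which the arm holds its last target.

TASK

Take the hand scoop from the cork pad, scoop up brass bag feet from the tray and tip them into the steel bowl until at least four are in it (a bag needs four). Do not pick or push the feet with the fingers, keep the bowl upright, spill none and leave the other things where they are: feet not in the bowl must still lie in the tray. Finish with the empty scoop standing upright on the cork pad, let go.

Things in the scene. Friction and masses are not known exactly. Their poses are not given: they have to be found in the camera images.
- scoop: steel hand scoop, 150 g: flat pan 90 mm long (x) by 74 mm wide, open at its nose (+x), floor 1.8 mm thick, side walls 22 mm high sloping down to nothing over the last 32 mm, back wall 30 mm high; wooden grip bar over the pan on a post at the back. Feet slide on it when it is tilted more than about 25 degrees. Origin: centre of the underside; x to the nose, z up. Starts standing on the cork pad
- scoop_grip (a point): centre of the scoop's wooden grip bar, at (-14, 0, 73) mm in the scoop's frame; the bar runs along x, 62 mm long, 14 mm wide (y), from 64 to 82 mm above the underside; pinch it across y from above (near the scoop's centre of mass)
- scoop_lip (a point): middle of the scoop's front lower edge, at (45, 0, 0) mm in the scoop's frame
- scoop_pan (a point): point 10 mm above the scoop's origin, amid the pan
- bowl_mid (a point): point on the bowl's axis, 25 mm above its underside
- tray: fixed shallow aluminium tray, outside 216 mm (x) by 88 mm (y) by 28 mm high, walls and floor 3 mm (inside 210 by 82 mm). Origin: centre of its underside; x along its length towards the end where the feet lie: every foot starts with its centre 38 to 88 mm from the origin along x, leaving the -x half empty
- foot0: brass bag foot, one of six alike: a chunky round stud 20 mm across, 12 mm high, 20 g, both faces alike, bevelled at 30 degrees to a 7 mm flat (4 mm high bevel), so that a thin lip pushed along the floor slides under it. Polished. Origin: centre of its underside, z its axis. The six start flat on the tray floor, loosely in two rows near its +x end
- foot1: brass bag foot like foot0
- foot2: brass bag foot like foot0
- foot3: brass bag foot like foot0
- foot4: brass bag foot like foot0
- foot5: brass bag foot like foot0
- bowl: loose steel bowl, 500 g, mouth 150 mm across, rim 55 mm high, flat foot 68 mm across, wall 3 mm. Origin: centre of its underside, z up
- pad: fixed cork pad 190 mm (x) by 140 mm (y), 6 mm thick, flat on the bench. Origin: centre of its underside
- spool: bystander: spool of tan thread, 34 mm across, 40 mm high, standing just beyond (+x of) the bowl, its centre about 120 mm from the bowl's; origin at its underside
- slicker: bystander: dark wooden disc, 32 mm across, 22 mm high, on the robot's side of the bowl, its centre about 115 mm from the bowl's; origin at its underside
- hammer: bystander: hammer lying at the back of the bench
- awl: bystander: awl with a wooden handle, 150 mm long, lying at the back of the bench
- gluejar: bystander: amber jar, 64 mm across, 85 mm high, at the back of the bench; origin at its underside
Things that resemble listed ones, but are neither listed nor needed, are in the scene too. What is shaped like the scoop but green is not meant.

How it is judged:
On the way, in this order (a step that is already met when the one before it is completed fails the run):
1. a bag foot rides in the scoop, lifted clear of the tray (height (world z) of scoop above 0.06 m and distance between any of foot0, foot1, foot2, foot3, foot4, foot5 and scoop_pan below 0.05 m), for 0.2 s.
2. at least four bag feet lie in the bowl ((distance between each of foot0, foot1, foot2, foot3 and bowl_mid below 0.062 m or distance between each of foot0, foot1, foot2, foot4 and bowl_mid below 0.062 m or distance between each of foot0, foot1, foot2, foot5 and bowl_mid below 0.062 m or distance between each of foot0, foot1, foot3, foot4 and bowl_mid below 0.062 m or distance between each of foot0, foot1, foot3, foot5 and bowl_mid below 0.062 m or distance between each of foot0, foot1, foot4, foot5 and bowl_mid below 0.062 m or distance between each of foot0, foot2, foot3, foot4 and bowl_mid below 0.062 m or distance between each of foot0, foot2, foot3, foot5 and bowl_mid below 0.062 m or distance between each of foot0, foot2, foot4, foot5 and bowl_mid below 0.062 m or distance between each of foot0, foot3, foot4, foot5 and bowl_mid below 0.062 m or distance between each of foot1, foot2, foot3, foot4 and bowl_mid below 0.062 m or distance between each of foot1, foot2, foot3, foot5 and bowl_mid below 0.062 m or distance between each of foot1, foot2, foot4, foot5 and bowl_mid below 0.062 m or distance between each of foot1, foot3, foot4, foot5 and bowl_mid below 0.062 m or distance between each of foot2, foot3, foot4, foot5 and bowl_mid below 0.062 m)), for 0.2 s.
At the end, for the whole second after the job is handed in: At least four feet lie in the bowl (centre of each underside within 62 mm of bowl_mid), the others in the tray; bowl upright within 0.15 rad; scoop upright within 0.12 rad, its centre over the cork pad, underside under 14 mm above the bench; all released and at rest ((distance between each of foot0, foot1, foot2, foot3 and bowl_mid below 0.062 m or distance between each of foot0, foot1, foot2, foot4 and bowl_mid below 0.062 m or distance between each of foot0, foot1, foot2, foot5 and bowl_mid below 0.062 m or distance between each of foot0, foot1, foot3, foot4 and bowl_mid below 0.062 m or distance between each of foot0, foot1, foot3, foot5 and bowl_mid below 0.062 m or distance between each of foot0, foot1, foot4, foot5 and bowl_mid below 0.062 m or distance between each of foot0, foot2, foot3, foot4 and bowl_mid below 0.062 m or distance between each of foot0, foot2, foot3, foot5 and bowl_mid below 0.062 m or distance between each of foot0, foot2, foot4, foot5 and bowl_mid below 0.062 m or distance between each of foot0, foot3, foot4, foot5 and bowl_mid below 0.062 m or distance between each of foot1, foot2, foot3, foot4 and bowl_mid below 0.062 m or distance between each of foot1, foot2, foot3, foot5 and bowl_mid below 0.062 m or distance between each of foot1, foot2, foot4, foot5 and bowl_mid below 0.062 m or distance between each of foot1, foot3, foot4, foot5 and bowl_mid below 0.062 m or distance between each of foot2, foot3, foot4, foot5 and bowl_mid below 0.062 m) and (distance between foot0 and bowl_mid below 0.062 m or (x of foot0 in the frame of tray between -0.106 and 0.106 m and y of foot0 in the frame of tray between -0.042 and 0.042 m and height (world z) of foot0 below 0.03 m)) and (distance between foot1 and bowl_mid below 0.062 m or (x of foot1 in the frame of tray between -0.106 and 0.106 m and y of foot1 in the frame of tray between -0.042 and 0.042 m and height (world z) of foot1 below 0.03 m)) and (distance between foot2 and bowl_mid below 0.062 m or (x of foot2 in the frame of tray between -0.106 and 0.106 m and y of foot2 in the frame of tray between -0.042 and 0.042 m and height (world z) of foot2 below 0.03 m)) and (distance between foot3 and bowl_mid below 0.062 m or (x of foot3 in the frame of tray between -0.106 and 0.106 m and y of foot3 in the frame of tray between -0.042 and 0.042 m and height (world z) of foot3 below 0.03 m)) and (distance between foot4 and bowl_mid below 0.062 m or (x of foot4 in the frame of tray between -0.106 and 0.106 m and y of foot4 in the frame of tray between -0.042 and 0.042 m and height (world z) of foot4 below 0.03 m)) and (distance between foot5 and bowl_mid below 0.062 m or (x of foot5 in the frame of tray between -0.106 and 0.106 m and y of foot5 in the frame of tray between -0.042 and 0.042 m and height (world z) of foot5 below 0.03 m)) and linear speed of each of foot0, foot1, foot2, foot3, foot4, foot5, scoop, bowl below 0.03 m/s and x of scoop in the frame of pad between -0.095 and 0.095 m and y of scoop in the frame of pad between -0.07 and 0.07 m and height (world z) of scoop below 0.014 m and angle between scoop's own z axis and vertical below 0.12 rad and angle between bowl's own z axis and vertical below 0.15 rad); the robot touches nothing.
It fails at once if the fingers press on a bag foot (more than 1 N) (contact force between the fingers and foot0 above 1 N or contact force between the fingers and foot1 above 1 N or contact force between the fingers and foot2 above 1 N or contact force between the fingers and foot3 above 1 N or contact force between the fingers and foot4 above 1 N or contact force between the fingers and foot5 above 1 N).
It fails at once if the bowl is tipped by more than 0.5 rad (angle between bowl's own z axis and vertical above 0.5 rad).
It fails at once if a bystander (spool, slicker, hammer, awl, glue jar) is moved by more than 30 mm (distance of any of spool, slicker, hammer, awl, gluejar from where it was at the start of the episode above 0.03 m).
It also fails if it takes over 59 s, if anything falls off the work surface, if the arm or the gripper's body presses on something with over 40 N, if the wrist force passes 120 N, or if a joint passes its speed limit or range.

## Working session

There is one attempt and no reset: what is moved stays moved. The work goes in short steps, each a Python script; the robot and the scene stay as the last script left them, time stands still between calls to the robot, and variables do not carry over. Pictures are saved under pics/ and viewed, and the job is handed in when it is done.

```bash
mkdir -p pics; ls; python3 - <<'E'
from workcell import bot,hand,kinematics,get_obs,vision
import cv2,numpy as np
for n in ("scene","top","wrist"):
    c=vision.read_camera(n); cv2.imwrite(f"pics/{n}0.png",cv2.cvtColor(c["frame"],cv2.COLOR_RGB2BGR))
    np.savez(f"pics/{n}0.npz",**c)
    print(n,c["intrinsics"].tolist() if hasattr(c["intrinsics"],'tolist') else c["intrinsics"],c["dist"],np.round(np.array(c["view"]),3).tolist())
o=get_obs();print({k:np.round(v,3) for k,v in o.items()},bot.tcp_to_tips)
E
```

```text
pics
scene [[519.5593106709977, 0.0, 317.86990450909144], [0.0, 519.5593106709977, 202.4895317577439], [0.0, 0.0, 1.0]] [-0.04352873  0.          0.          0.          0.        ] [[-0.172, 0.985, 0.005, 0.15], [0.809, 0.144, -0.57, -0.396], [-0.562, -0.094, -0.822, 1.706], [0.0, 0.0, 0.0, 1.0]]
top [[374.843763949981, 0.0, 322.05019679335226], [0.0, 374.843763949981, 206.1368182731179], [0.0, 0.0, 1.0]] [-0.01274912  0.          0.          0.          0.        ] [[0.007, -1.0, -0.024, -0.034], [-0.995, -0.005, -0.105, 0.58], [0.104, 0.025, -0.994, 1.072], [0.0, 0.0, 0.0, 1.0]]
wrist [[289.44694639293976, 0.0, 320.7823478521172], [0.0, 289.44694639293976, 200.39024223201565], [0.0, 0.0, 1.0]] [0.01440739 0.         0.         0.         0.        ] [[0.327, 0.945, -0.003, -0.624], [0.896, -0.309, 0.319, -0.042], [0.301, -0.107, -0.948, 0.381], [0.0, 0.0, 0.0, 1.0]]
{'time_s': np.float64(0.15), 'joint_pos': array([ 1.235,  0.353,  1.634, -0.   ,  1.155, -0.002]), 'joint_vel': array([-0.   , -0.   , -0.002,  0.001,  0.001, -0.   ]), 'joint_efforts': array([ 0.0000e+00, -6.0563e+01, -3.4234e+01, -0.0000e+00,  6.0000e-03,
        0.0000e+00]), 'position': array([0.205, 0.59 , 0.248]), 'orientation': array([ 0.698, -0.118,  0.117, -0.697]), 'wrist_force': array([-0.545, -0.127,  0.151]), 'ft_torque': array([-0.004, -0.051,  0.084]), 'gripper_width': np.float64(0.086)} 0.017
```

View pics/scene0.png

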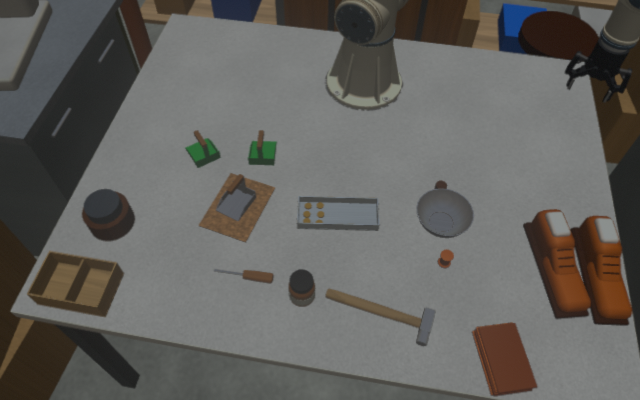

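View pics/top0.png

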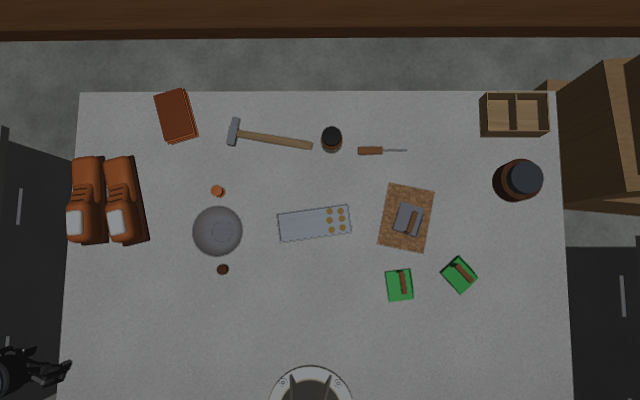

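View pics/wrist0.png

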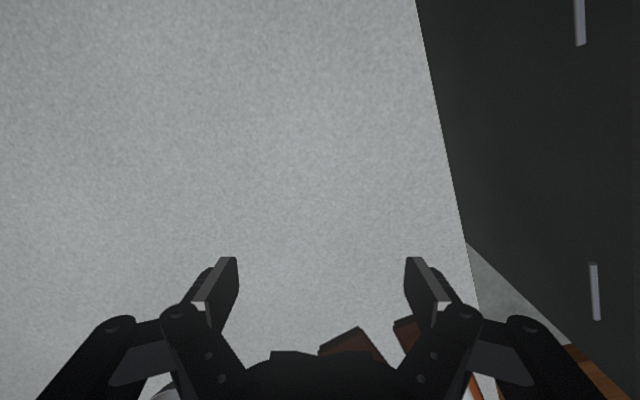

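Scoop candidates are two green look-alikes at top (400,285) and (459,272), and a steel one on the cork pad at top (408,218), scene (238,200). I choose the steel one and check it in close crops.

```bash
cat > h.py <<'E'
import numpy as np,cv2
def load(n): 
    d=np.load(f"pics/{n}.npz"); return dict(d)
def ray(c,uv):
    uv=np.array(uv,float).reshape(-1,1,2)
    p=cv2.undistortPoints(uv,c["intrinsics"],c["dist"]).reshape(-1,2)
    R=c["view"][:3,:3];t=c["view"][:3,3]
    d=np.c_[p,np.ones(len(p))]@R
    return -R.T@t,d
def onz(c,uv,z):
    o,d=ray(c,uv); s=(z-o[2])/d[:,2]; return o+d*s[:,None]
def proj(c,P):
    P=np.array(P,float).reshape(-1,3); rv,_=cv2.Rodrigues(c["view"][:3,:3])
    return cv2.projectPoints(P,rv,c["view"][:3,3],c["intrinsics"],c["dist"])[0].reshape(-1,2)
E
python3 - <<'E'
import cv2,numpy as np
t=cv2.imread("pics/top0.png");s=cv2.imread("pics/scene0.png")
def crop(im,x,y,w,h,k): return cv2.resize(im[y:y+h,x:x+w],None,fx=k,fy=k,interpolation=cv2.INTER_CUBIC)
a=crop(t,360,170,100,75,4);b=crop(s,190,160,100,75,4)
c=crop(t,270,190,100,75,4);d=crop(s,290,180,100,75,4)
cv2.imwrite("pics/crop0.png",np.clip(np.vstack([np.hstack([a,b]),np.hstack([c,d])])*1.5,0,255).astype(np.uint8))
E
```

```text
(no output)
```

View pics/crop0.png

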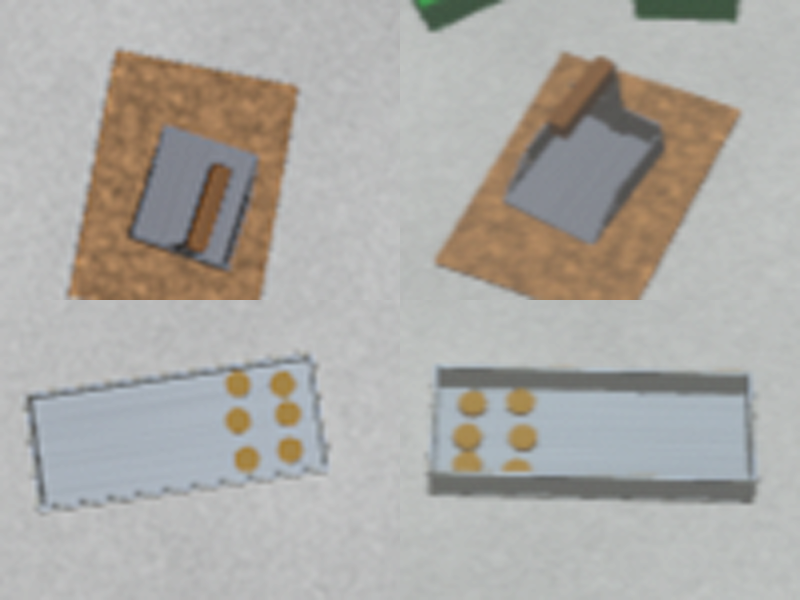

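The crops show the steel scoop at top (408,218): its nose is towards the top left, its grip bar runs along that direction, and its back is at the bottom. The tray's six feet are at its right end in the top view (towards world -y). Next I take rough coordinates.

```bash
python3 - <<'E'
from h import *
for n in("top0","scene0"):
    c=load(n);f=c["frame"];hsv=cv2.cvtColor(f,cv2.COLOR_RGB2HSV)
    box={"top0":(slice(195,250),slice(270,360)),"scene0":(slice(190,235),slice(290,385))}[n]
    h=hsv[box];m=((h[...,0]>12)&(h[...,0]<28)&(h[...,1]>110)).astype(np.uint8)
    k,l,st,ce=cv2.connectedComponentsWithStats(m)
    pts=[ce[i]+[box[1].start,box[0].start] for i in range(1,k) if st[i,4]>8]
    print(n,"feet",np.round(pts,1).tolist(),[st[i,4] for i in range(1,k)]);print(np.round(onz(c,pts,0.013),3).tolist())
c=load("top0")
# from crop: top pad crop (x=360+u/4,y=170+v/4)
P=lambda u,v,x0,y0:(x0+u/4,y0+v/4)
print("pad",np.round(onz(c,[P(117,50,360,170),P(297,88,360,170)],.006),3).tolist())
print("trayrim",np.round(onz(c,[P(27,98,270,190),P(307,55,270,190),P(327,170,270,190),P(43,212,270,190)],.028),3).tolist())
print("bar",np.round(onz(c,[P(217,165,360,170),P(199,250,360,170)],.088),3).tolist())
print("pan nose",np.round(onz(c,[P(165,126,360,170),P(257,155,360,170)],.008),3).tolist())
# bowl by circle
print("bowl rim",np.round(onz(c,[(193,231),(243,231),(218,206),(218,256.5)],.055),3).tolist())
s=load("scene0")
Q=lambda u,v:(290+u/4,180+(v-300)/4)
print("trayrim scene",np.round(onz(s,[Q(437,368),Q(750,375),Q(757,482),Q(430,474)],.028),3).tolist())
w=lambda u,v:(190+(u-400)/4,160+v/4)
print("bar scene",np.round(onz(s,[w(557,127),w(605,63)],.088),3).tolist())
print("pan nose scene",np.round(onz(s,[w(506,203),w(592,244)],.008),3).tolist())
E
```

```text
top0 feet [[329.0, 210.6], [340.1, 210.5], [341.5, 218.0], [329.0, 219.7], [342.0, 226.8], [331.0, 229.2]] [np.int32(23), np.int32(24), np.int32(24), np.int32(24), np.int32(23), np.int32(23)]
[[0.569, -0.051, 0.013], [0.569, -0.084, 0.013], [0.547, -0.088, 0.013], [0.542, -0.051, 0.013], [0.521, -0.089, 0.013], [0.513, -0.057, 0.013]]
scene0 feet [[307.8, 205.2], [319.9, 204.9], [306.4, 213.8], [320.2, 214.0], [306.5, 219.9]] [np.int32(20), np.int32(22), np.int32(23), np.int32(23), np.int32(18), np.int32(7)]
[[0.524, -0.089, 0.013], [0.517, -0.057, 0.013], [0.552, -0.088, 0.013], [0.546, -0.051, 0.013], [0.571, -0.084, 0.013]]
pad [[0.655, -0.231, 0.006], [0.627, -0.366, 0.006]]
trayrim [[0.555, 0.103, 0.028], [0.588, -0.103, 0.028], [0.504, -0.117, 0.028], [0.472, 0.09, 0.028]]
bar [[0.561, -0.287, 0.088], [0.502, -0.273, 0.088]]
pan nose [[0.598, -0.266, 0.008], [0.576, -0.334, 0.008]]
bowl rim [[0.504, 0.341, 0.055], [0.505, 0.195, 0.055], [0.577, 0.27, 0.055], [0.432, 0.265, 0.055]]
trayrim scene [[0.463, 0.152, 0.028], [0.432, 0.363, 0.028], [0.518, 0.367, 0.028], [0.549, 0.155, 0.028]]
bar scene [[0.568, -0.286, 0.088], [0.512, -0.269, 0.088]]
pan nose scene [[0.581, -0.33, 0.008], [0.603, -0.264, 0.008]]
```

```bash
cat >> h.py <<'E'
from scipy.spatial.transform import Rotation as Ro
G=np.array([-.014,0,.071])   # TCP in scoop frame
def scoopR(yaw,pitch=0): return Ro.from_euler('z',yaw)*Ro.from_euler('y',pitch)
OPT=1
def tool(p,yaw,pitch=0,ref=(0,0,0),opt=None,flat=G,dp=0.):
    """TCP pose so that scoop point ref is at p; pitch>0 nose down"""
    opt=OPT if opt is None else opt
    R=scoopR(yaw,pitch)
    xs,ys,zs=R.as_matrix().T
    T=np.c_[opt*xs,-zs,opt*ys]
    return np.array(p)+R.apply(flat-np.array(ref)),Ro.from_matrix(T).as_quat()
E
python3 - <<'E'
from h import *
from workcell import kinematics,get_obs
c=load("wrist0");o=get_obs()
R=Ro.from_quat(o["orientation"]).as_matrix();print(R.round(3))
V=c["view"];pc=-V[:3,:3].T@V[:3,3]
print("cam in tool",(R.T@(pc-o["position"])).round(4),"cam axes in tool",(R.T@V[:3,:3].T).round(3).tolist())
ty=np.arctan2(-.988,.155);sy=np.arctan2(-.266+.0,.97)
sy=np.arctan2(-.287+.273,.561-.502)
L=(.045,0,0)
for opt in(1,-1):
  for nm,a in {"pick":((.53,-.285,.006),sy,0),"pickhi":((.53,-.285,.1),sy,0),"scoopstart":((.53,.06,.004),ty,.05),"scoopend":((.545,-.06,.004),ty,0.05),"up":((.545,-.03,.15),ty,-.5),"bowl-.5":((.505,.30,.12),ty,-.5),"p60":((.505,.29,.06),ty,1.05,L),"p75":((.505,.29,.06),ty,1.3,L),"p-30":((.505,.29,.06),ty,-.5,L),
   "r60":((.505,.25,.06),np.pi/2,1.05,L),"r-30":((.505,.25,.06),np.pi/2,-.5,L)}.items():
    p,q=tool(*a,opt=opt); s=kinematics.solve_ik(p,q); print(opt,nm,None if s is None else np.round(s,2),p.round(3))
E
```

```text
[[ 0.945 -0.     0.328]
 [-0.328 -0.001  0.945]
 [-0.    -1.    -0.001]]
cam in tool [-0.0827 -0.1252  0.0002] cam axes in tool [[-0.001, 0.948, 0.319], [0.002, -0.319, 0.948], [1.0, 0.001, -0.001]]
1 pick [-0.5   0.51  1.84 -0.    0.8  -1.84] [ 0.516 -0.282  0.077]
1 pickhi [-0.5   0.38  1.78 -0.    0.98 -1.84] [ 0.516 -0.282  0.171]
1 scoopstart [ 0.1   0.45  1.96  0.07  0.74 -0.11] [0.528 0.07  0.076]
1 scoopend [-0.12  0.47  1.92  0.07  0.77 -0.33] [ 0.543 -0.05   0.076]
1 up [ 0.32  0.32  1.89 -0.56  1.09  0.47] [0.538 0.016 0.206]
1 bowl-.5 [ 0.81  0.56  1.57 -0.4   1.35  0.81] [0.498 0.346 0.176]
1 p60 [-0.04  0.63  1.94  1.12  1.24 -0.97] [0.51  0.258 0.147]
1 p75 [-0.13  0.79  1.9   1.2   1.45 -1.14] [0.513 0.238 0.136]
1 p-30 [ 0.84  0.68  1.57 -0.4   1.25  0.89] [0.492 0.375 0.094]
1 r60 [ 0.84  0.83  1.45 -0.63  1.74 -2.11] [0.505 0.282 0.147]
1 r-30 [0.01 0.45 2.03 0.73 0.8  2.6 ] [0.505 0.164 0.094]
-1 pick [-0.5   0.51  1.84 -0.    0.8   1.3 ] [ 0.516 -0.282  0.077]
-1 pickhi [-0.5   0.38  1.78 -0.    0.98  1.3 ] [ 0.516 -0.282  0.171]
-1 scoopstart None [0.528 0.07  0.076]
-1 scoopend [-0.12  0.47  1.92  0.07  0.77  2.81] [ 0.543 -0.05   0.076]
-1 up [ 0.32  0.32  1.89 -0.56  1.09 -2.68] [0.538 0.016 0.206]
-1 bowl-.5 [ 0.81  0.56  1.57 -0.4   1.35 -2.33] [0.498 0.346 0.176]
-1 p60 [-0.04  0.63  1.94  1.12  1.24  2.17] [0.51  0.258 0.147]
-1 p75 [-0.13  0.79  1.9   1.2   1.45  2.01] [0.513 0.238 0.136]
-1 p-30 [ 0.84  0.68  1.57 -0.4   1.25 -2.26] [0.492 0.375 0.094]
-1 r60 [ 0.84  0.83  1.45 -0.63  1.74  1.03] [0.505 0.282 0.147]
-1 r-30 [ 0.01  0.45  2.03  0.73  0.8  -0.54] [0.505 0.164 0.094]
```

```bash
python3 - <<'E'
from h import *
from workcell import bot,get_obs,vision,hand
ty=np.arctan2(-.988,.155)
def snap(n):
    c=vision.read_camera("wrist");np.savez(f"pics/{n}.npz",**c)
    cv2.imwrite(f"pics/{n}.png",cv2.cvtColor(np.clip(c["frame"]*1.4,0,255).astype(np.uint8),cv2.COLOR_RGB2BGR))
_,q=tool((0,0,0),ty)
bot.reach([.53,.01,.23],q);print(get_obs()["time_s"]);snap("tray1")
_,q=tool((0,0,0),-.25)
bot.reach([.516,-.282,.23],q);print(get_obs()["time_s"]);snap("pad1")
E
```

```text
2.5167
4.0583
```

View pics/tray1.png

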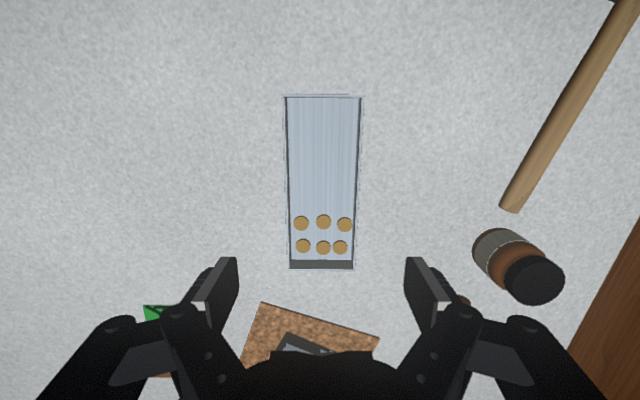

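View pics/pad1.png

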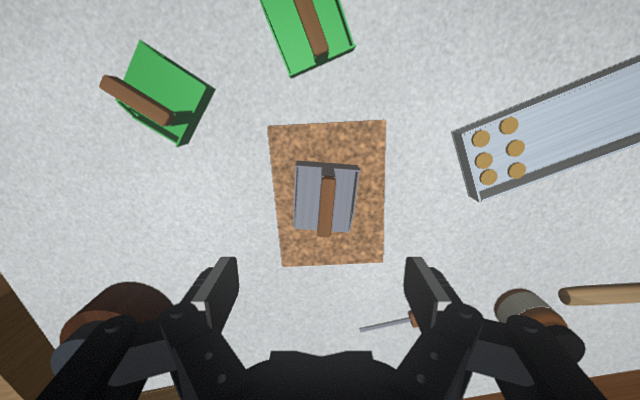

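The wrist views show the tray rim from (285,95) to (355,268) with the feet at its near end, and the steel scoop on the pad at (325,198) with its nose down in the image. Zooming in for corners.

```bash
python3 - <<'E'
import cv2,numpy as np
t=cv2.imread("pics/tray1.png");s=cv2.imread("pics/pad1.png")
def crop(im,x,y,w,h,k): return cv2.resize(im[y:y+h,x:x+w],None,fx=k,fy=k,interpolation=cv2.INTER_CUBIC)
cv2.imwrite("pics/c1.png",np.hstack([crop(t,275,85,96,190,3),crop(s,260,110,135,160,3.5625)[:570]]))
E
```

```text
(no output)
```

View pics/c1.png

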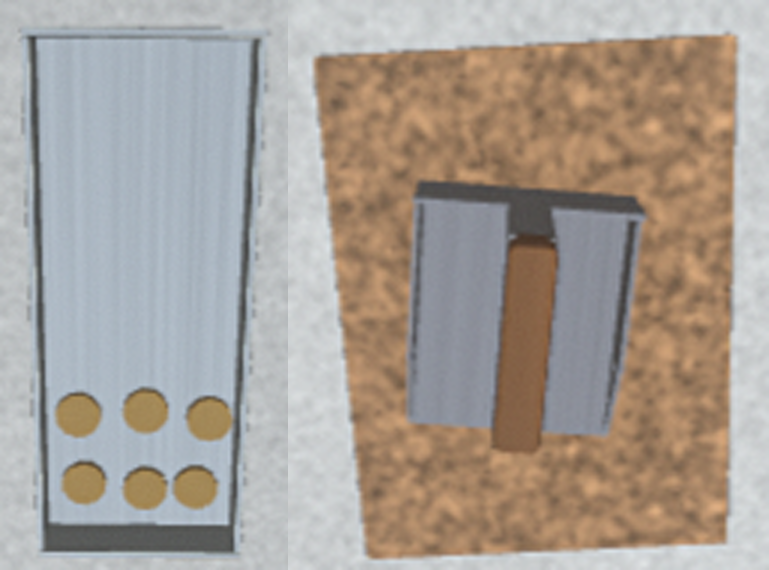

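```bash
python3 - <<'E'
from h import *
c=load("pad1");k=3.5625
A=lambda u,v:(260+(u-288)/k,110+v/k)
pr=lambda n,x:print(n,np.round(x,4).tolist())
b=onz(c,[A(513,243),A(556,243),A(541,452),A(491,450)],.088);pr("bar",b)
n=onz(c,[A(406,422),A(606,436)],.007);pr("nose",n)
bk=onz(c,[A(417,183),A(645,200)],.036);pr("back",bk)
pr("pad",onz(c,[A(316,58),A(736,36),A(727,542),A(370,557)],.006))
d=(b[2]+b[3]-b[0]-b[1])/2;print("bar yaw",np.degrees(np.arctan2(d[1],d[0])),np.hypot(d[0],d[1]),b.mean(0))
d=n.mean(0)-bk.mean(0);print("pan yaw",np.degrees(np.arctan2(d[1],d[0])),np.hypot(d[0],d[1]),((n.mean(0)+bk.mean(0))/2))
e=n[0]-n[1];print("nose perp yaw",np.degrees(np.arctan2(e[1],e[0]))-90,np.linalg.norm(e))
t=load("tray1");B=lambda u,v:(275+u/3,85+v/3)
r=onz(t,[B(20,31),B(270,31),B(238,552),B(42,552)],.028);pr("rim",r)
fl=onz(t,[B(46,525),B(234,525)],.003);pr("floor corners feet end",fl)
d=(r[2]+r[3]-r[0]-r[1])/2;ty=np.arctan2(d[1],d[0]);print("tray yaw",np.degrees(ty),np.hypot(*d[:2]),r.mean(0))
for a,b_ in((0,3),(1,2)):
  d=r[b_]-r[a];print(np.degrees(np.arctan2(d[1],d[0])))
hsv=cv2.cvtColor(t["frame"],cv2.COLOR_RGB2HSV)[205:260,280:365]
m=((hsv[...,0]>12)&(hsv[...,0]<28)&(hsv[...,1]>110)).astype(np.uint8)
kk,l,st,ce=cv2.connectedComponentsWithStats(m)
f=onz(t,[ce[i]+[280,205] for i in range(1,kk) if st[i,4]>30],.010)
o=r.mean(0);o[:2]
loc=(f-o)[:,:2]@np.c_[[np.cos(ty),np.sin(ty)],[-np.sin(ty),np.cos(ty)]]
pr("feet tray frame",loc);pr("floorend in tray",(fl-o)[:,:2]@np.c_[[np.cos(ty),np.sin(ty)],[-np.sin(ty),np.cos(ty)]])
E
```

```text
bar [[0.5022, -0.2755, 0.088], [0.505, -0.2644, 0.088], [0.5637, -0.2827, 0.088], [0.5596, -0.2964, 0.088]]
nose [[0.5783, -0.3347, 0.007], [0.6019, -0.2646, 0.007]]
back [[0.489, -0.3027, 0.036], [0.5118, -0.2348, 0.036]]
pad [[0.4459, -0.3275, 0.006], [0.4731, -0.1926, 0.006], [0.6574, -0.2292, 0.006], [0.63, -0.3641, 0.006]]
bar yaw -18.693686019361213 0.06124814577084763 [ 0.53264015 -0.27974768  0.088     ]
pan yaw -18.98805901271069 0.09487355763629957 [ 0.54526759 -0.2842029   0.0215    ]
nose perp yaw -198.6264097158835 0.07404213845787694
rim [[0.4745, 0.0927, 0.028], [0.5618, 0.1066, 0.028], [0.5916, -0.1029, 0.028], [0.508, -0.1163, 0.028]]
floor corners feet end [[0.5074, -0.1178, 0.003], [0.5928, -0.1042, 0.003]]
tray yaw -81.38523837990996 0.21160330574715502 [ 0.53397837 -0.00499103  0.028     ]
-80.87953809625292
-81.89103060117885
feet tray frame [[0.0466, 0.0015], [0.0489, -0.0275], [0.0503, 0.029], [0.0815, -0.0253], [0.0842, 0.0016], [0.0833, 0.0239]]
floorend in tray [[0.1075, -0.0432], [0.1069, 0.0433]]
```

Views agree to about 1 mm on the scoop: origin (0.5455,-0.2842), yaw -18.8°. Tray: origin (0.534,-0.007), yaw -81.4°. Grasping.

```bash
cat >> h.py <<'E'
SY=np.radians(-18.8);S0=np.array([.5456,-.2842,.006])
TY=np.radians(-81.4);T0=np.array([.5342,-.0068,0])
def tp(x,y,z): return T0+Ro.from_euler('z',TY).apply([x,y,z])
B0=np.array([.505,.268,0])
def snap(n,cam="wrist"):
    from workcell import vision
    c=vision.read_camera(cam);np.savez(f"pics/{n}.npz",**c)
    cv2.imwrite(f"pics/{n}.png",cv2.cvtColor(np.clip(c["frame"]*1.4,0,255).astype(np.uint8),cv2.COLOR_RGB2BGR))
E
python3 - <<'E'
from h import *
from workcell import bot,get_obs,hand
p,q=tool(S0,SY)
bot.reach(p+[0,0,.06],q); hand.move_gripper(.05)
bot.servo_line(p,velocity=.1)
o=get_obs();print(o["time_s"],o["wrist_force"].round(2),o["position"]-p)
w=hand.move_gripper(0.0,strength=80);o=get_obs();print(o["time_s"],o["gripper_width"],o["wrist_force"].round(2),o["position"]-p)
bot.servo_line(p+[0,0,.07],velocity=.15)
o=get_obs();print(o["time_s"],o["gripper_width"],o["wrist_force"].round(2),o["ft_torque"].round(2),o["position"].round(4))
snap("held")
E
```

```text
5.7667 [ 0.04 -0.65 -0.03] [ 0.00024408 -0.00012942  0.00020377]
6.1833 0.012362522253945013 [-1.85 -1.46  5.76] [ 0.00042072 -0.00040388  0.00076949]
6.8 0.012484156188940748 [-0.08  0.25 -1.19] [ 0.   -0.01  0.01] [ 0.5319 -0.2794  0.1464]
```

View pics/held.png

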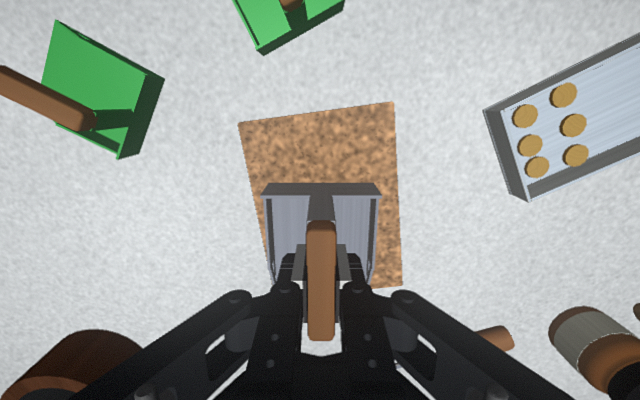

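```bash
python3 - <<'E'
from h import *
from workcell import bot,get_obs,hand
c=load("held");o=get_obs()
p,q=tool(S0,SY);org=o["position"]-scoopR(SY).apply(G)
print(proj(c,org+scoopR(SY).apply([[-.045,-.037,.030],[-.045,.037,.03],[-.045,0,.082],[.017,0,.082]])).round(1).tolist())
PI=.05
hi,qs=tool(tp(-.054,0,.09),TY,PI); bot.reach(hi,qs)
lo,_=tool(tp(-.054,0,.036),TY,PI); bot.servo_line(lo,velocity=.15)
bot.dwell(.1);o=get_obs();print(o["time_s"],o["wrist_force"].round(2),(o["position"]-lo).round(4))
snap("hover");snap("hover_t","top");snap("hover_s","scene")
a=cv2.imread("pics/hover.png")[60:310,220:420];b=cv2.imread("pics/hover_s.png")[180:242,285:395]
cv2.imwrite("pics/c2.png",np.hstack([cv2.resize(a,(400,500)),cv2.resize(b,(400,226),interpolation=cv2.INTER_CUBIC) if 0 else np.vstack([cv2.resize(b,(400,226)),np.zeros((274,400,3),np.uint8)])]))
E
```

```text
[[259.3, 192.8], [382.1, 193.0], [320.6, 228.2], [320.5, 342.2]]
8.8917 [-0.43  0.32 -1.01] [ 0.0008 -0.0002  0.0009]
```

View pics/c2.png

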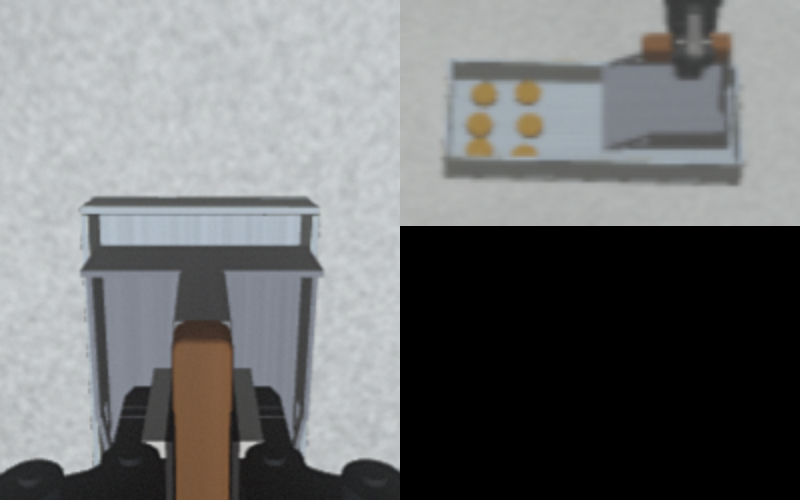

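The hover view shows the scoop centred between the tray walls (rim (80..319), scoop back (81..322), within 1 px). Guarded lowering next.

```bash
python3 - <<'E'
from h import *
from workcell import bot,get_obs,hand
PI=.05;L=(.045,0,0)
X=-.054+.045
z=.0055
p,_=tool(tp(X,0,z),TY,PI,L); bot.servo_line(p,velocity=.08)
f0=get_obs()["wrist_force"]
while z>-.001:
    z-=.0006; p,_=tool(tp(X,0,z),TY,PI,L); bot.servo_line(p,velocity=.02)
    o=get_obs(); df=o["wrist_force"]-f0
    print(round(z,4),df.round(2),round(o["time_s"],2),(o["position"]-p).round(4)[2])
    if df[2]>2.5: break
open("z.txt","w").write(str(z))
snap("low");snap("low_s","scene")
E
python3 - <<'E'
import cv2,numpy as np
a=cv2.imread("pics/low.png")[60:310,220:420];b=cv2.imread("pics/low_s.png")[180:242,285:395]
cv2.imwrite("pics/c3.png",np.hstack([cv2.resize(a,(400,500)),np.vstack([cv2.resize(b,(400,226)),np.zeros((274,400,3),np.uint8)])]))
E
```

```text
0.0049 [ 0.48  0.44 -0.52] 9.79 0.0002
0.0043 [-0.15  0.2  -0.41] 10.04 0.0001
0.0037 [0.43 0.12 0.81] 10.29 0.0001
0.0031 [-0.51  1.92  5.79] 10.54 0.0003
```

View pics/c3.png

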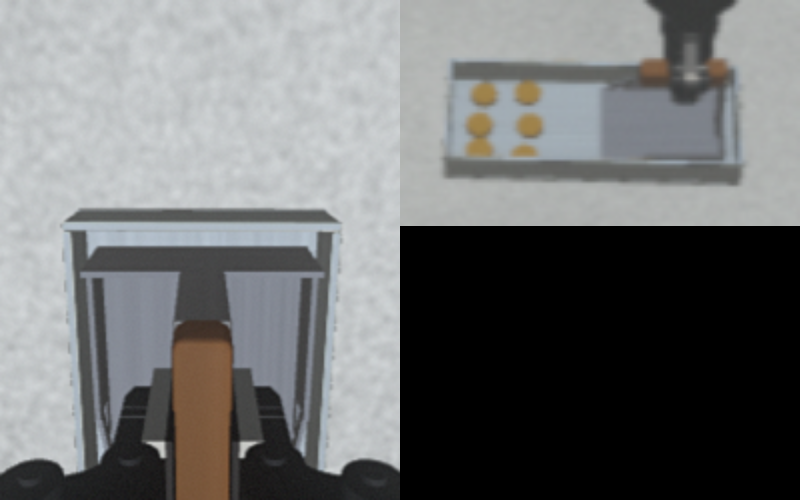

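The lip is on the floor and the scoop sits evenly between the walls. Pushing forward in monitored steps.

```bash
python3 - <<'E'
from h import *
from workcell import bot,get_obs,hand
PI=.05;L=(.045,0,0);z=.0031
Rt=Ro.from_euler('z',TY).inv()
x=.026
xs=[.026,.036,.046,.056,.066,.076,.084,.090,.095,.098,.101,.103]
for x in xs:
    p,_=tool(tp(x,0,z),TY,PI,L); bot.servo_line(p,velocity=.06)
    o=get_obs();f=Rt.apply(o["wrist_force"]);e=Rt.apply(o["position"]-p)
    print(x,f.round(1),(e*1000).round(1),round(o["time_s"],2))
    if abs(f[0])>20 : break
snap("in");snap("in_s","scene");snap("in_t","top")
a=cv2.imread("pics/in.png")[60:310,220:420];b=cv2.imread("pics/in_s.png")[180:242,285:395];d=cv2.imread("pics/in_t.png")[195:257,265:375]
cv2.imwrite("pics/c4.png",np.hstack([cv2.resize(a,(400,500)),np.vstack([cv2.resize(b,(400,226)),cv2.resize(d,(400,226)),np.zeros((48,400,3),np.uint8)])]))
E
```

```text
0.026 [0.9 1.2 2.7] [0.3 0.5 0.2] 11.38
0.036 [1.2 1.5 2.8] [0.2 0.4 0.2] 11.69
0.046 [0.9 0.9 3.6] [0.  0.3 0.2] 12.01
0.056 [-0.1  0.5  5.6] [-0.   0.2  0.2] 12.32
0.066 [0.3 0.3 5.5] [-0.   0.2  0.2] 12.64
0.076 [-1.1  0.9  5.1] [-0.1  0.3  0.2] 12.96
0.084 [-0.5 -0.1  5.5] [-0.1  0.2  0.2] 13.24
0.09 [-2.5  0.1  6.6] [-0.3  0.2  0.3] 13.49
0.095 [-1.8  0.5  6.6] [-0.4  0.2  0.2] 13.74
0.098 [-3.2  0.4  8.1] [-0.6  0.2  0.3] 13.99
0.101 [-2.8  0.9  7.5] [-0.6  0.2  0.3] 14.24
0.103 [-5.9 -0.4  9.7] [-1.   0.2  0.4] 14.49
```

View pics/c4.png

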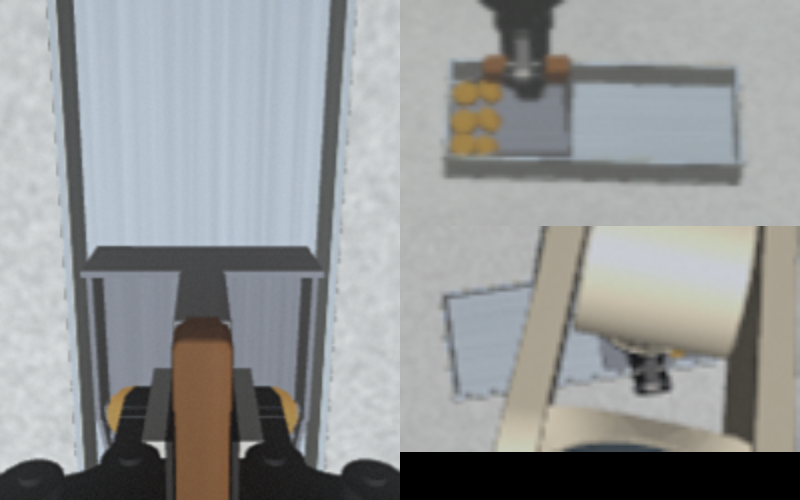

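All six feet appear to lie in the pan against the tray end (scene crop (450–500,80–155)). I press the last 1.5 mm, then rock the nose up.

```bash
python3 - <<'E'
from h import *
from workcell import bot,get_obs,hand
L=(.045,0,0);K=(-.045,0,0);z=.0031
Rt=Ro.from_euler('z',TY).inv()
for x in(.1045,.106):
    p,_=tool(tp(x,0,z),TY,.05,L); bot.servo_line(p,velocity=.04)
    o=get_obs();f=Rt.apply(o["wrist_force"]);print(x,f.round(1),round(o["time_s"],2))
    if f[0]<-14: break
for pit in(0,-.12,-.24,-.36,-.48,-.6):
    p,q=tool(tp(.0135,0,.0065),TY,pit,K); bot.servo_line(p,q,velocity=.08)
    o=get_obs();print(pit,Rt.apply(o["wrist_force"]).round(1),round(o["time_s"],2))
p,q=tool(tp(.005,0,.02),TY,-.6,K); bot.servo_line(p,q,velocity=.1)
bot.dwell(.2)
o=get_obs();print(o["wrist_force"].round(2),o["gripper_width"],o["time_s"])
snap("up");snap("up_s","scene")
a=cv2.imread("pics/up.png")[60:310,220:420];b=cv2.imread("pics/up_s.png")[155:242,285:395]
cv2.imwrite("pics/c5.png",np.hstack([cv2.resize(a,(400,500)),np.vstack([cv2.resize(b,(400,316)),np.zeros((184,400,3),np.uint8)])]))
E
```

```text
0.1045 [-11.4  -0.2  14.7] 14.89
0.106 [-18.7  -0.9  20.4] 15.14
0 [-1.3  0.1 -2.1] 15.39
-0.12 [ 0.8 -0.2 -2. ] 15.72
-0.24 [-0.4 -0.2 -1.8] 16.05
-0.36 [ 0.3  0.7 -3. ] 16.38
-0.48 [-0.7  0.3 -3.5] 16.68
-0.6 [ 0.9 -0.3 -2.9] 16.97
[ 0.36 -0.69 -2.37] 0.01253965848767241 17.475
```

View pics/c5.png

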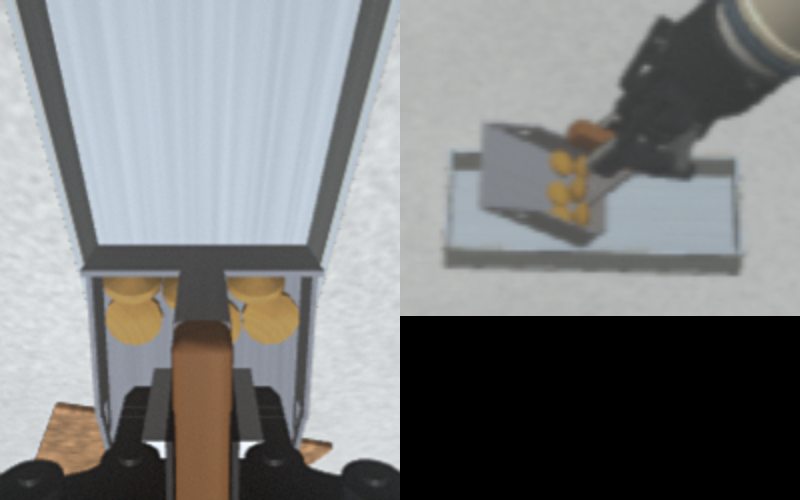

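All six feet have slid to the scoop's back wall (wrist crop (105–300,280–340)), and the scoop has not slipped in the grip. Lifting and carrying to the bowl.

```bash
python3 - <<'E'
from h import *
from workcell import bot,get_obs,hand,kinematics
L=(.045,0,0);K=(-.045,0,0)
u=Ro.from_euler('z',TY).apply([1,0,0])
LB=B0-u*.010
for z,pit in((.10,-.6),(.08,0),(.042,.5),(.05,1.15)):
    p,q=tool(LB+[0,0,z],TY,pit,L);print(kinematics.solve_ik(p,q) is not None,end=" ")
p,q=tool(tp(.005,0,.12),TY,-.6,K); bot.servo_line(p,q,velocity=.2)
bot.dwell(.2)
p,q=tool(LB+[0,0,.13+.03],TY,-.6,L); bot.servo_line(p,q,velocity=.22)
o=get_obs();print(o["wrist_force"].round(2),o["time_s"])
snap("ob");snap("ob_s","scene")
a=cv2.imread("pics/ob.png");b=cv2.imread("pics/ob_s.png")[130:280,370:520]
cv2.imwrite("pics/c6.png",np.hstack([cv2.resize(a,(480,300)),cv2.resize(b,(300,300))]))
E
```

```text
True True True True [ 0.22 -0.44 -2.51] 20.2333
```

View pics/c6.png

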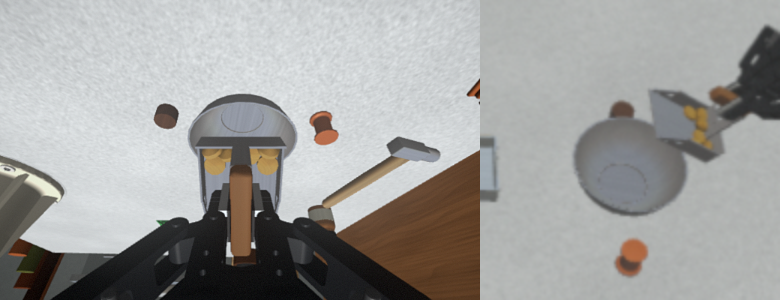

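```bash
python3 - <<'E'
from h import *
s=load("scene0");g=s["frame"]
print(proj(s,[B0+[.075*np.cos(a),.075*np.sin(a),.055] for a in(0,np.pi/2,np.pi,-np.pi/2)]).round(1).tolist())
im=cv2.cvtColor(g,cv2.COLOR_RGB2BGR)
cv2.polylines(im,[proj(s,[B0+[.075*np.cos(a),.075*np.sin(a),.055] for a in np.linspace(0,6.28,60)]).round().astype(int)],True,(0,255,0),1)
t=load("top0");it=cv2.cvtColor(t["frame"],cv2.COLOR_RGB2BGR)
cv2.polylines(it,[proj(t,[B0+[.075*np.cos(a),.075*np.sin(a),.055] for a in np.linspace(0,6.28,60)]).round().astype(int)],True,(0,255,0),1)
cv2.imwrite("pics/c7.png",np.hstack([cv2.resize(im[170:250,400:490],(405,360)),cv2.resize(it[190:270,175:265],(395,360))]))
E
```

```text
[[442.5, 234.4], [472.5, 214.4], [444.6, 187.4], [414.8, 206.0]]
```

View pics/c7.png

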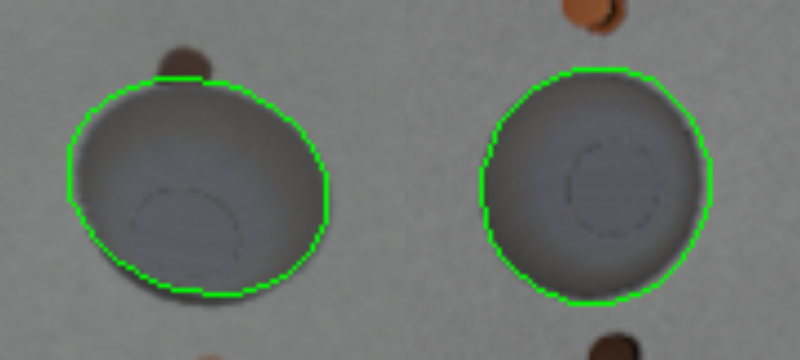

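The projected rim matches in both views to about 2–3 mm, so I shift the bowl centre to (0.508,0.270). Pouring.

```bash
sed -i 's/^B0=.*/B0=np.array([.508,.270,0])/' h.py; python3 - <<'E'
from h import *
from workcell import bot,get_obs,hand
L=(.045,0,0)
u=Ro.from_euler('z',TY).apply([1,0,0]);LB=B0-u*.010
for z,pit,v in((.11,-.25,.15),(.08,0.05,.12),(.058,.3,.1),(.044,.45,.08),(.044,.6,.06),(.046,.75,.06),(.05,.9,.06),(.055,1.05,.08)):
    p,q=tool(LB+[0,0,z],TY,pit,L); bot.servo_line(p,q,velocity=v)
    o=get_obs();print(z,pit,o["wrist_force"].round(2),round(o["time_s"],2))
bot.dwell(.5)
o=get_obs();print(o["wrist_force"].round(2),o["gripper_width"],o["time_s"])
snap("po");snap("po_s","scene")
a=cv2.imread("pics/po.png");b=cv2.imread("pics/po_s.png")[130:280,370:520]
cv2.imwrite("pics/c8.png",np.hstack([cv2.resize(a,(480,300)),cv2.resize(b,(300,300))]))
E
```

```text
0.11 -0.25 [-0.69  0.67 -3.2 ] 20.83
0.08 0.05 [ 0.41  0.27 -1.83] 21.28
0.058 0.3 [ 0.   -0.17 -2.5 ] 21.77
0.044 0.45 [ 0.5  -0.58 -0.89] 22.14
0.044 0.6 [-0.62  0.06 -0.93] 22.52
0.046 0.75 [ 0.44  0.7  -1.47] 22.91
0.05 0.9 [-0.05  0.07 -1.06] 23.29
0.055 1.05 [ 0.78  0.11 -1.35] 23.61
[ 0.34 -0.03 -1.81] 0.012768116487218291 24.1083
```

View pics/c8.png

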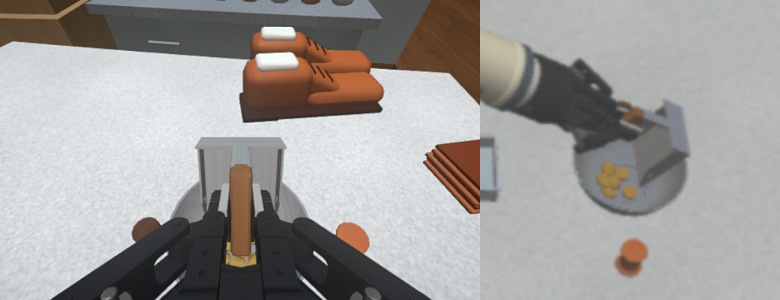

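The feet are in the bowl (scene crop around (615,180)) and the scoop looks empty. Lifting out and checking.

```bash
python3 - <<'E'
from h import *
from workcell import bot,get_obs,hand
o=get_obs()
bot.servo_line(o["position"]+[0,0,.10],velocity=.2)
p,q=tool([.51,.20,.18],TY,0); bot.servo_line(p,q,velocity=.2)
bot.dwell(.2);o=get_obs();print(o["wrist_force"].round(2),o["time_s"])
snap("af");snap("af_s","scene")
a=cv2.imread("pics/af.png")[60:310,220:420];b=cv2.imread("pics/af_s.png")[130:280,280:500]
cv2.imwrite("pics/c9.png",np.hstack([cv2.resize(a,(320,400)),cv2.resize(b,(480,400))]))
E
```

```text
[ 0.04 -0.34 -1.08] 26.2583
```

View pics/c9.png

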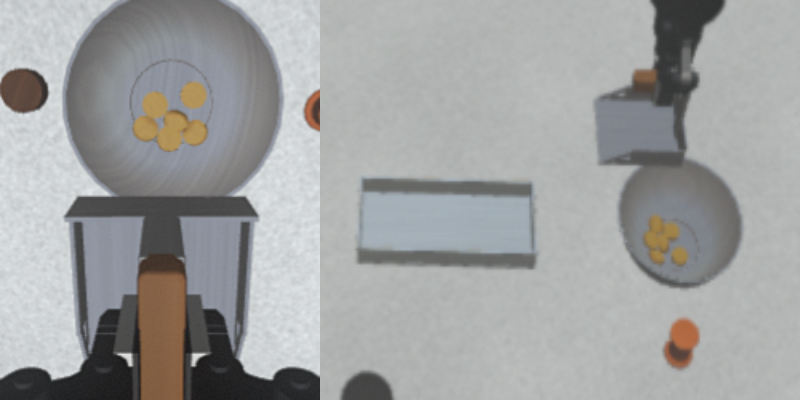

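All six feet lie near the bowl's centre, the tray and scoop are empty, and the bowl is upright. Returning the scoop to the pad.

```bash
python3 - <<'E'
from h import *
from workcell import bot,get_obs,hand
p,q=tool([.53,.0,.18],TY,0); bot.servo_line(p,q,velocity=.25)
p,q=tool(S0,SY); bot.reach(p+[0,0,.08],q)
bot.servo_line(p+[0,0,.004],velocity=.1)
bot.dwell(.1);f0=get_obs()["wrist_force"]
z=.004
while z>-.002:
    z-=.0007; bot.servo_line(p+[0,0,z],velocity=.02)
    o=get_obs();d=o["wrist_force"]-f0
    if d[2]>2: break
print(z,d.round(2),o["time_s"])
hand.move_gripper(.045); bot.dwell(.2)
o=get_obs();print(o["wrist_force"].round(2),o["gripper_width"])
bot.servo_line(p+[0,0,.10],velocity=.1)
bot.reach(p+[-.12,0,.2],q)
bot.dwell(.3);o=get_obs();print(o["wrist_force"].round(2),o["time_s"])
snap("fin");snap("fin_s","scene");snap("fin_t","top")
a=cv2.imread("pics/fin.png");b=cv2.imread("pics/fin_s.png");
cv2.imwrite("pics/c10.png",np.vstack([cv2.resize(a,(480,300)),cv2.resize(b,(480,300))]))
E
```

```text
0.0004999999999999997 [-1.77 -0.21  4.03] 30.9917
[ 0.06 -0.43 -0.65] 0.04496077057724328
[-0.44 -0.59  0.6 ] 33.7083
```

View pics/c10.png

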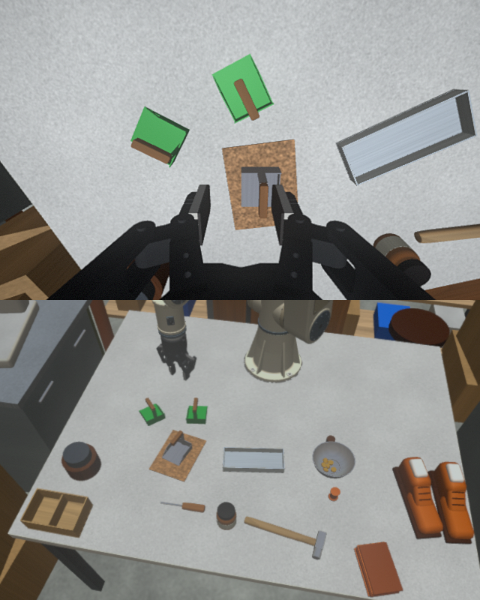

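The scoop stands on the pad where it started, the arm is clear of everything, the tray is empty and the feet are in the bowl. Handing in.

```bash
python3 - <<'E'
from workcell import hand_in,get_obs
hand_in();print(get_obs()["time_s"])
E
```

```text
the job is handed in; nothing more can be done
the job is handed in; nothing more can be done
```

I took the steel scoop from the cork pad, gathered all six feet in one pass along the tray, and tipped them into the bowl. I then set the empty scoop back upright on the pad where it had stood and let go. I handed the job in at about 34 s of the 59 s allowed; the call reports no verdict.

- **Feet and bowl:** the last scene and wrist pictures show all six feet near the middle of the upright bowl, with none left in the tray or the scoop.
- **Scoop:** it stands upright on the pad, released, with the arm clear of everything.
- **Bystanders:** they look unmoved in the final scene picture, but I did not measure their positions again.
- **Forces:** the highest wrist reading I logged was about 28 N, while pressing the lip against the tray's end wall.

No check failed. My first estimate of the bowl's centre was 2–3 mm off when checked against two camera views, and I corrected it before pouring.

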